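# Load a row of reagent cassettes into the analyser

## Task

Load the analyser: bring the two loose reagent cassettes up behind the two already queued at its mouth, the one with the pull tab last and its tab facing out, so that all four stand close together in one straight line, square to the mouth, before anything is pushed further in. Then push the whole row in together from behind as one block, keeping it straight and closed up, until it is fully home against the stop inside, and let go. No cassette may fall over, and the beaker, the flask and the bottle stay where they are.

Things in the scene. Friction and masses are not known exactly. Their poses are not given: they have to be found in the camera images.
- dock: Bench analyser, fixed: white housing 150 deep, 160 wide, 200 mm tall, a black screen over a low mouth. Origin: on the worktop in the middle of the mouth, in the plane of the front face; +x points straight into the machine along the lane, z up. The mouth is 92 mm wide and narrows within 20 mm to a lane 72 mm wide; the lane's floor is the worktop, its roof is 75 mm up.
- dock_stop (a point): Middle of the flat back stop at the end of the lane, 123 mm inside the front face, 30 mm up. Four touching cassettes (128 mm) are home when the last one's rear face is 5 mm proud of the front face (its centre 11 mm inside). The face rises upright to 200 mm, so a hand held vertically meets it before the row is home; one tilted back 30 to 45 degrees does not.
- cassette_a_mid (a point): First plain reagent cassette, grey plastic block 32 (x) x 64 (y) x 50 mm high plus two round caps 21 mm across and 8 mm high on top; about 0.15 kg. Point: on its axis, 28 mm above its underside; z up. It starts standing with its nose 10 to 20 mm inside the mouth.
- cassette_b_mid (a point): Second plain cassette, same as the first; starts with a gap of 12 to 40 mm behind it, out of line by up to 14 mm and skewed up to 0.18 rad.
- cassette_c_mid (a point): Third plain cassette, same again; starts loose on the worktop to the left or the right of the row.
- cassette_end_mid (a point): The end cassette, same block and point, with a pull tab in the middle of its -x face: 14 mm wide, sticking out 13 mm, between 28 and 42 mm above its underside. It starts loose on the other side from the third, tab roughly towards the robot.
- bottle_mid (a point): Clear reagent bottle, 70 mm across, 150 mm tall, standing left of the analyser's mouth; point on its axis 75 mm up. Bystander.
- flask_mid (a point): Conical flask, 64 mm across, 104 mm tall, at the right; point on its axis 50 mm up. Bystander.
- beaker_mid (a point): Glass beaker, 80 mm across, 95 mm tall, at the near left; point on its axis 48 mm up. Bystander.
Not all that is in view belongs to the job. What is shaped like the part that bears cassette_c_mid but red or turquoise is not meant. What is shaped like the part that bears cassette_end_mid but green or turquoise is not meant.

How it is judged:
On the way, in this order (a step that is already met when the one before it is completed fails the run):
1. all four stand in one line behind the mouth, the tabbed one last with its tab out and still wholly outside: gaps adding up to under 44 mm, sideways within 22 mm of one another, square within 0.2 rad (y of cassette_end_mid in the frame of dock between -0.022 and 0.022 m and angle between the x axis of cassette_end_mid and the x axis of dock, either way round below 0.2 rad and x of cassette_a_mid in the frame of cassette_end_mid between 0.025 and 0.14 m and angle between the x axis of each of cassette_a_mid, cassette_b_mid, cassette_c_mid and the x axis of cassette_end_mid, either way round below 0.2 rad and y of cassette_a_mid in the frame of cassette_end_mid between -0.022 and 0.022 m and x of cassette_b_mid in the frame of cassette_end_mid between 0.025 and 0.14 m and y of cassette_b_mid in the frame of cassette_end_mid between -0.022 and 0.022 m and x of cassette_c_mid in the frame of cassette_end_mid between 0.025 and 0.14 m and y of cassette_c_mid in the frame of cassette_end_mid between -0.022 and 0.022 m and angle between each of cassette_a_mid, cassette_b_mid, cassette_c_mid, cassette_end_mid's own z axis and vertical below 0.12 rad and height (world z) of each of cassette_a_mid, cassette_b_mid, cassette_c_mid, cassette_end_mid below 0.035 m and x of cassette_end_mid in the frame of dock below -0.07 m), for 0.2 s.
2. half-way in (the last cassette's centre 60 to 30 mm outside the mouth) the row is still whole: gaps adding up to under 19 mm, sideways within 12 mm, square within 0.12 rad (y of cassette_end_mid in the frame of dock between -0.015 and 0.015 m and angle between the x axis of cassette_end_mid and the x axis of dock, either way round below 0.12 rad and x of cassette_a_mid in the frame of cassette_end_mid between 0.025 and 0.115 m and angle between the x axis of each of cassette_a_mid, cassette_b_mid, cassette_c_mid and the x axis of cassette_end_mid, either way round below 0.12 rad and y of cassette_a_mid in the frame of cassette_end_mid between -0.012 and 0.012 m and x of cassette_b_mid in the frame of cassette_end_mid between 0.025 and 0.115 m and y of cassette_b_mid in the frame of cassette_end_mid between -0.012 and 0.012 m and x of cassette_c_mid in the frame of cassette_end_mid between 0.025 and 0.115 m and y of cassette_c_mid in the frame of cassette_end_mid between -0.012 and 0.012 m and angle between each of cassette_a_mid, cassette_b_mid, cassette_c_mid, cassette_end_mid's own z axis and vertical below 0.12 rad and height (world z) of each of cassette_a_mid, cassette_b_mid, cassette_c_mid, cassette_end_mid below 0.035 m and x of cassette_end_mid in the frame of dock between -0.06 and -0.03 m), for 0.04 s.
At the end, for the whole second after the job is handed in: All four cassettes stand upright in the lane in one straight row (within 10 mm sideways, 0.12 rad), the tabbed one last with its tab out, pushed home to within 5 mm (last cassette's centre 6 mm or more inside the front face) (y of cassette_end_mid in the frame of dock between -0.01 and 0.01 m and angle between the x axis of cassette_end_mid and the x axis of dock, either way round below 0.12 rad and x of cassette_a_mid in the frame of cassette_end_mid between 0.025 and 0.104 m and angle between the x axis of each of cassette_a_mid, cassette_b_mid, cassette_c_mid and the x axis of cassette_end_mid, either way round below 0.12 rad and y of cassette_a_mid in the frame of cassette_end_mid between -0.01 and 0.01 m and x of cassette_b_mid in the frame of cassette_end_mid between 0.025 and 0.104 m and y of cassette_b_mid in the frame of cassette_end_mid between -0.01 and 0.01 m and x of cassette_c_mid in the frame of cassette_end_mid between 0.025 and 0.104 m and y of cassette_c_mid in the frame of cassette_end_mid between -0.01 and 0.01 m and angle between each of cassette_a_mid, cassette_b_mid, cassette_c_mid, cassette_end_mid's own z axis and vertical below 0.12 rad and height (world z) of each of cassette_a_mid, cassette_b_mid, cassette_c_mid, cassette_end_mid below 0.035 m and x of cassette_end_mid in the frame of dock between 0.006 and 0.02 m and x of each of cassette_a_mid, cassette_b_mid, cassette_c_mid in the frame of dock above 0.035 m); the robot touches nothing.
It fails at once if a cassette falls over (tips more than 0.9 rad) (angle between any of cassette_a_mid, cassette_b_mid, cassette_c_mid, cassette_end_mid's own z axis and vertical above 0.9 rad).
It fails at once if the beaker, flask or bottle is moved more than 20 mm or tipped over (distance of any of bottle_mid, flask_mid, beaker_mid from where it was at the start of the episode above 0.02 m or angle between any of bottle_mid, flask_mid, beaker_mid's own z axis and vertical above 0.4 rad).
It also fails if it takes over 72 s, if anything falls off the work surface, if the arm or the gripper's body presses on something with over 40 N, if the wrist force passes 120 N, or if a joint passes its speed limit or range.

## Robot

A 7-joint arm with a two-finger parallel gripper is mounted at the origin on a cart in front of the work surface, level with it; the furniture and walls round the work are solid. World frame = base frame: x ahead of the robot, y to its left, z up, the work surface at z = 0. Lengths are in m, angles in rad, forces in N, time in s.
With the tool pointing down it reaches from about 0.425 to 0.875 m from the base axis. Payload 4.7 kg.
Tool frame: the origin (TCP) lies where the fingers leave the gripper's body, on its centre line; the fingertips stand 70 mm ahead of it and the grasp point (between the pads) lies 51 mm ahead of it; z points along the fingers, y is the line along which they close (so a half turn about z gives the same grasp; the last joint's range is limited). The gripper opens to 87 mm and grips with 3 to 60 N. Pads are 19 mm wide; open, the fingers measure 117 mm over their backs; the gripper's body (75 mm by 190 mm) begins 51 mm behind the grasp point.
Start: joints at [-1.261, 0.321, -0.07, 1.45, 0.023, 1.371, -0.057], TCP at [0.19, 0.622, 0.292] pointing down, gripper open.
Joint ranges: [-2.86, 2.86], [-0.3, 2.09], [-1.38, 1.24], [0.06, 2.45], [-1.56, 4.7], [0.09, 2.05], [-2.69, 2.69]. Speed limits (rad/s): [2.57, 2.57, 3.14, 3.14, 3.14, 3.14, 3.14].

## Interface

Orientations are given as a rotation vector (axis times angle).
In Python, from bench import ctrl gives the robot as it stands.
- The arm moves only by the tool drive_tool, never from a script. Its argument "motion" is a list of rows, each a list of 3 entries, a list of its own where there are three numbers: the shift along the tool's x, y, z in cm, then the turn, a rotation vector about the tool's x, y, z in degrees, then the opening, from -1 (shut) to 1 (fully open). In form: [[[x, y, z], [ax, ay, az], claw], ...]. A call has 1 to 12 rows; each row shifts and turns the commanded pose from where the row before left it, along the tool's axes as they then stand; what a row does not reach is not made up. A row lasts 1/8 s, in which the tool goes at most 62.5 mm and 10.7 degrees, less where a joint would pass 70% of its speed; a pose out of reach is approached as far as the arm can. A call with a gripper value outside its range is refused whole. The fingers move at their own pace and stop on an object; "force" is the grip in N (left out, the last holds). Time passes only in rows, so rows that do not move let the fingers close. It gives the time, the measured TCP pose, the force, the opening and the grip force at its end, in the units of the state.
- ctrl.get_state(): the state, without advancing time (a new reading comes with each control period).
- ctrl.get_image(name): name is "scene" or "top" or "wrist"; returns the picture (384x512x3 uint8, red, green, blue); there is no depth.
- ctrl.calibration(name): a dict with "K" (3x3 intrinsics, pixels), "origin" and "attitude" of the camera in the world; the wrist camera has in their place "tool_from_camera" (4x4, takes a point from camera to tool coordinates, whose origin is the TCP and whose axes are the flange's). Camera axes: x right, y up, looking along -z (the intrinsics and any distortion apply to the point x, -y, -z); pixel columns grow to the right and rows downward; lengths in m; the calibration is good to about 2 mm. A picture is of the moment at which its call begins: read the wrist's pose just before it. calibration takes no time and is no camera call.
- ctrl.close_job(): hands the job in; it is judged then, once.
The state is a dict: "time": time; "joint_positions": joint angles; "qd": joint speeds; "joint_torque": joint torques, N m; "position": TCP position; "tool_rot": TCP orientation; "ft_force": force on the tool from outside, world axes, zero at the start; "torque": the same for the moment, N m; "grip_width": opening from 0.0 (shut) to 1.0 (fully open); "grip_force": force on a finger pad.
Only numpy, scipy, OpenCV 4.12 (cv2) and the standard library are available. Lean on these libraries where they do the work, as an engineer would, in place of code of your own. Each camera call takes 0.05 s, during which the arm holds its last target. There are 200 camera calls.

## Working session

There is one attempt and no reset: what is moved stays moved. The work goes in short steps, Python scripts to look and compute and a tool call to move; the robot and the scene stay as the last step left them, time stands still between calls to the robot, and variables do not carry over. Pictures are saved under pics/ and viewed, at most 10 in all, crops included, and the job is handed in when it is done.

Besides the shell and the picture viewer there is one more tool, called after "Request:" by a JSON object that holds its "fn" and its "kwargs". drive_tool: Moves the arm, as the interface text tells. Its arguments: {"type":"object","properties":{"motion":{"type":"array","items":{"type":"array"}},"force":{"type":"number"}},"required":["motion"]}

```bash
mkdir -p pics; ls
python3 - <<'E'
from bench import ctrl
import cv2,numpy as np
np.set_printoptions(precision=4,suppress=True)
for n in("scene","top"):
    im=ctrl.get_image(n); cv2.imwrite(f"pics/{n}0.png",im[:,:,::-1])
    print(ctrl.calibration(n))
print(ctrl.calibration("wrist"));print(ctrl.get_state())
E
```

```text
pics
{'K': array([[441.9283,   0.    , 263.0685],
       [  0.    , 441.9283, 193.0449],
       [  0.    ,   0.    ,   1.    ]]), 'origin': array([-0.1546, -0.5964,  0.9812]), 'attitude': array([ 0.7852, -0.3152, -0.7314])}
{'K': array([[405.3229,   0.    , 256.7177],
       [  0.    , 405.3229, 193.7917],
       [  0.    ,   0.    ,   1.    ]]), 'origin': array([0.3325, 0.1311, 1.3359]), 'attitude': array([ 0.1192, -0.129 , -1.5866])}
{'K': array([[334.2822,   0.    , 259.0355],
       [  0.    , 334.2822, 192.5707],
       [  0.    ,   0.    ,   1.    ]]), 'tool_from_camera': array([[-0.0006,  0.959 ,  0.2834,  0.0784],
       [ 1.    ,  0.0007, -0.0001,  0.0009],
       [-0.0003,  0.2834, -0.959 , -0.0933],
       [ 0.    ,  0.    ,  0.    ,  1.    ]])}
{'time': 0.1, 'joint_positions': array([-1.2609,  0.3217, -0.0701,  1.4515,  0.0226,  1.3708, -0.0569]), 'qd': array([-0.0016,  0.0009,  0.0005, -0.0047, -0.0008, -0.0001, -0.0004]), 'joint_torque': array([ -0.0004, -49.2573,  -0.4061, -31.3399,  -0.0641,   0.0396,
         0.0001]), 'position': array([0.1894, 0.6214, 0.2913]), 'tool_rot': array([-0.4629, -3.1071,  0.0026]), 'ft_force': array([ 0.3634, -0.7984,  0.87  ]), 'torque': array([ 0.0257,  0.0182, -0.0367]), 'grip_force': 0.0, 'grip_width': 1.0011992738508133}
```

View pics/top0.png

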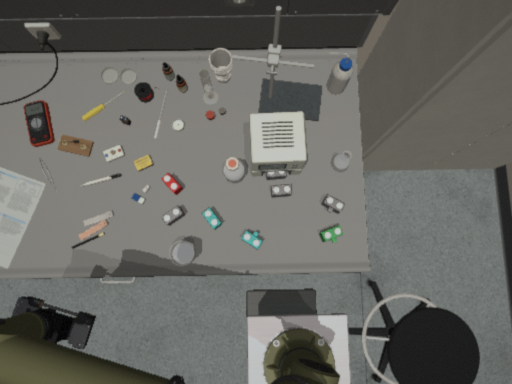

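View pics/scene0.png

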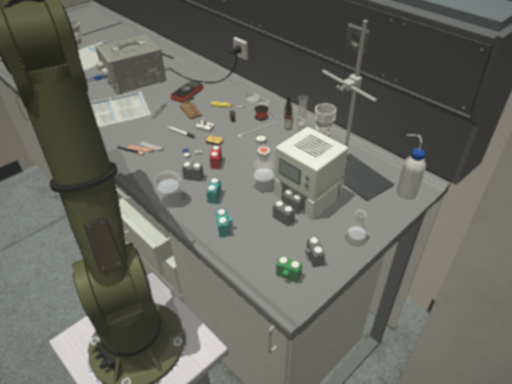

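Top view: the queued grey cassettes are at (276,174) and (281,190), and the dock front is near (277,170). Candidates for C are grey (173,215), red (172,183) and turquoise (212,217). Candidates for the end are grey (334,204), green (331,234) and turquoise (252,239). Grey fits both, so I'm confirming it in an enlarged crop.

```bash
cat > h.py <<'E'
from bench import ctrl
import cv2,numpy as np
from scipy.spatial.transform import Rotation as R
np.set_printoptions(precision=4,suppress=True)
def cam(n,st=None):
    c=ctrl.calibration(n)
    if n=="wrist":
        T=np.array(c["tool_from_camera"]);st=st or ctrl.get_state()
        Rt=R.from_rotvec(st["tool_rot"]).as_matrix()
        return c["K"],Rt@T[:3,3]+st["position"],Rt@T[:3,:3]
    return c["K"],np.array(c["origin"]),R.from_rotvec(c["attitude"]).as_matrix()
def ray(C,uv,z):
    K,o,A=C; p=np.linalg.inv(K)@[uv[0],uv[1],1]; d=A@(p*[1,-1,-1])
    return o+d*(z-o[2])/d[2]
def proj(C,P):
    K,o,A=C; c=((np.atleast_2d(P)-o)@A)*[1,-1,-1]; q=c@K.T
    return q[:,:2]/q[:,2:]
E
python3 - <<'E'
from h import *
im=cv2.imread("pics/top0.png");C=cam("top")
cv2.imwrite("pics/crop1.png",cv2.resize(im[110:260,155:355],None,fx=4,fy=4,interpolation=cv2.INTER_CUBIC))
for uv in[(173,215),(334,204),(281,190),(276,174),(183,252),(343,160),(234,170),(252,239),(212,217),(331,234)]:print(uv,ray(C,uv,.058))
for x,y in[(.3,0),(.6,0),(.6,.3),(.8,-.2)]:print(x,y,proj(C,[x,y,0]))
E
```

```text
(173, 215) [0.4727 0.3872 0.058 ]
(334, 204) [ 0.498  -0.1241  0.058 ]
(281, 190) [0.5463 0.0432 0.058 ]
(276, 174) [0.5988 0.0578 0.058 ]
(183, 252) [0.3562 0.3546 0.058 ]
(343, 160) [ 0.641  -0.1604  0.058 ]
(234, 170) [0.6145 0.1928 0.058 ]
(252, 239) [0.3923 0.1388 0.058 ]
(212, 217) [0.4639 0.264  0.058 ]
(331, 234) [ 0.4031 -0.11    0.058 ]
0.3 0 [[295.3929 267.5731]]
0.6 0 [[292.29   176.8854]]
0.6 0.3 [[202.9556 178.5389]]
0.8 -0.2 [[348.3921 118.819 ]]
```

View pics/crop1.png

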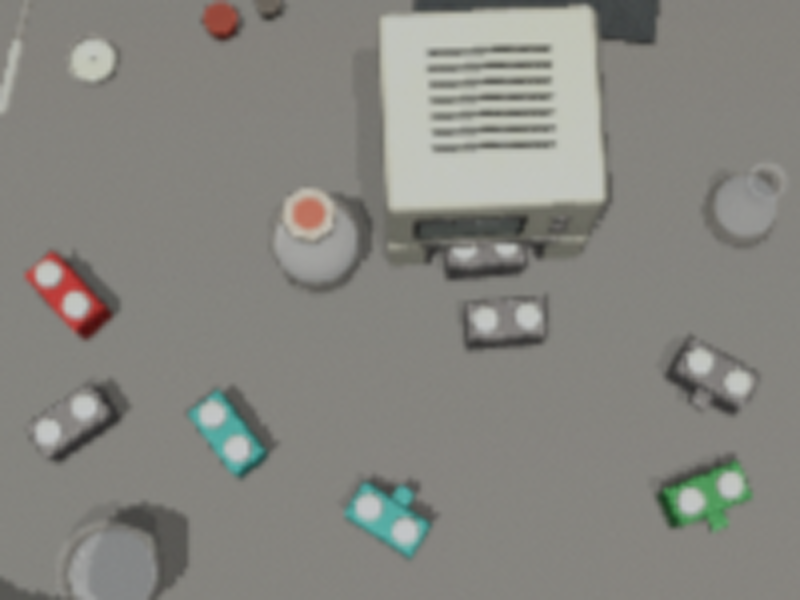

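Confirmed: the plain grey at (173,215) is C and the grey with the tab towards the robot at (334,204) is the end cassette. Next: poses from the cap pixels and the dock roof.

Run:
```python
from h import *
C=cam("top")
def px(u,v):return (u/4+155-.375,v/4+110-.375)
for n,a,b in[("C",(47,432),(84,407)),("E",(699,362),(739,382)),("B",(485,320),(528,316)),("A",(464,252),(508,250))]:
    p,q=ray(C,px(*a),.058),ray(C,px(*b),.058); d=p-q
    print(n,(p+q)/2,"sep",np.linalg.norm(d),"yaw of y-axis from world y (deg)",np.degrees(np.arctan2(-d[0],d[1])))
print("tab",ray(C,px(701,400),.04))
c=[ray(C,px(*k),.2) for k in[(389,209),(603,203),(380,14),(592,7)]]
for k in c:print(k)
print("w",np.linalg.norm(c[0]-c[1]),"d",np.linalg.norm(c[0]-c[2]),np.linalg.norm(c[1]-c[3]))
for a,b in((0,1),(2,3)):
    d=c[a]-c[b];print("dock yaw",np.degrees(np.arctan2(-d[0],d[1])))
for a,b in((0,2),(1,3)):
    d=c[b]-c[a];print("dock yaw",np.degrees(np.arctan2(d[1],d[0])))
print("front mid",(c[0]+c[1])/2)
s=ctrl.get_state();Rt=R.from_rotvec(s["tool_rot"]).as_matrix();print(s["position"],Rt)
```

```text
C [0.4744 0.3935 0.058 ] sep 0.03480602435156476 yaw of y-axis from world y (deg) 33.68371028407992
E [ 0.5024 -0.1255  0.058 ] sep 0.03525041021939459 yaw of y-axis from world y (deg) -28.2104213459326
B [0.5492 0.0424 0.058 ] sep 0.03458657129063956 yaw of y-axis from world y (deg) 4.295515546286556
A [0.6042 0.0573 0.058 ] sep 0.03548182219309166 yaw of y-axis from world y (deg) 1.5788108921766388
tab [ 0.4823 -0.1135  0.04  ]
[0.6061 0.1343 0.2   ]
[ 0.6076 -0.0197  0.2   ]
[0.7527 0.1383 0.2   ]
[ 0.7552 -0.0173  0.2   ]
w 0.15396907378259317 d 0.14662269557631435 0.14759561973929566
dock yaw 0.5771010609139939
dock yaw 0.9422239766713677
dock yaw 1.5505023012766737
dock yaw 0.9203820425074196
front mid [0.6069 0.0573 0.2   ]
[0.1894 0.6214 0.2913] [[-0.9566  0.2915 -0.0004]
 [ 0.2915  0.9566 -0.0016]
 [-0.0001 -0.0017 -1.    ]]
```

Request:
{"fn": "drive_tool", "kwargs": {"motion": [[[-4.85,-1.93,1.3],[0,0,0],1],[[-4.85,-1.93,1.3],[0,0,0],1],[[-4.85,-1.93,1.3],[0,0,0],1],[[-4.85,-1.93,1.3],[0,0,0],1],[[-4.85,-1.93,1.3],[0,0,0],1],[[-4.85,-1.93,1.3],[0,0,0],1],[[-4.85,-1.93,1.3],[0,0,0],1],[[0,0,0],[0,0,-10.1],1],[[0,0,0],[0,0,-10.1],1],[[0,0,0],[0,0,-10.1],1],[[0,0,0],[0,0,-10.1],1],[[0,0,0],[0,0,-10.3],1]]}}

```text
time: 1.6
position: [0.4746, 0.3934, 0.2007]
tool_rot: [0.921, -3.003, 0.001]
ft_force: [-0.2, 0.3, 0.2]
grip_width: 1.0
grip_force: 0.0
```

Request:
{"fn": "drive_tool", "kwargs": {"motion": [[[0,0,0],[0,0,0],1],[[0,0,0],[0,0,0],1]]}}

```text
time: 1.85
position: [0.4748, 0.3934, 0.201]
tool_rot: [0.907, -3.007, 0.0]
ft_force: [-0.6, -0.2, 0.5]
grip_width: 0.995
grip_force: 0.0
```

```bash
cat >> h.py <<'E'
def blobs(im,C,lo=150):
    "white cap discs: pixel centres and world positions at z=0.058"
    h=cv2.cvtColor(im,cv2.COLOR_RGB2HSV)
    m=((h[:,:,2]>lo)&(h[:,:,1]<60)).astype(np.uint8)
    n,l,s,c=cv2.connectedComponentsWithStats(m)
    return [(c[i].round(1),s[i,4],ray(C,c[i],.058).round(4)) for i in range(1,n) if s[i,4]>60]
def look(name,n="wrist"):
    st=ctrl.get_state();C=cam(n,st);im=ctrl.get_image(n)
    cv2.imwrite(f"pics/{name}.png",im[:,:,::-1]);return st,C,im
def to(st,p,yaw):
    "shift in present tool axes (cm) and turn about tool z (deg) to bring TCP to p, tool y at yaw from world y"
    Rt=R.from_rotvec(st["tool_rot"]).as_matrix();y=Rt[:,1]
    print("shift",(Rt.T@(np.array(p)-st["position"])*100).round(2),"turn z",-round(yaw-np.degrees(np.arctan2(-y[0],y[1])),1),"tool z",Rt[:,2].round(3))
E
python3 - <<'E'
from h import *
st,C,im=look("w1");print(st["time"],st["position"],st["ft_force"])
for b in blobs(im,C):print(b)
to(st,[.4744,.3935,.081],33.7)
E
```

```text
1.85 [0.4748 0.3934 0.201 ] [-0.6328 -0.1964  0.4907]
(array([343.2, 115.9]), np.int32(78794), array([0.3898, 0.408 , 0.058 ]))
(array([111.4,  63.4]), np.int32(889), array([0.4475, 0.2594, 0.058 ]))
(array([ 28.6, 166.7]), np.int32(6534), array([0.5434, 0.2409, 0.058 ]))
(array([119.9, 115.8]), np.int32(772), array([0.4748, 0.2795, 0.058 ]))
(array([  7.9, 183.5]), np.int32(537), array([0.5636, 0.2331, 0.058 ]))
(array([282.9, 200.7]), np.int32(617), array([0.4633, 0.4083, 0.058 ]))
(array([242.2, 207.1]), np.int32(1181), array([0.4842, 0.3859, 0.058 ]))
(array([383.7, 290.3]), np.int32(1316), array([0.4808, 0.5193, 0.058 ]))
(array([245.8, 323. ]), np.int32(7156), array([0.5684, 0.4435, 0.058 ]))
shift [ 0.03  0.03 12.  ] turn z -0.1 tool z [-0. -0. -1.]
```

View pics/w1.png

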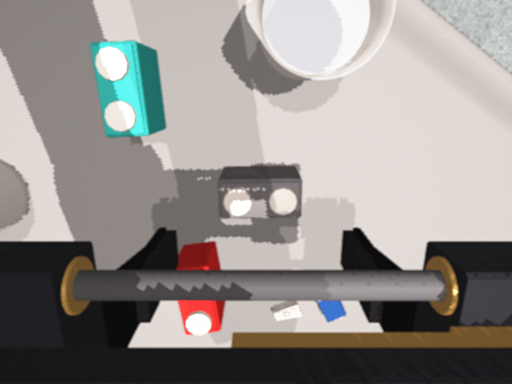

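C's caps are at (238,203) and (284,201), so it is centred under the hand and square to it. Descend and grip.

Request:
{"fn": "drive_tool", "kwargs": {"motion": [[[0,0,4],[0,0,0],1],[[0,0,4],[0,0,0],1],[[0,0,4],[0,0,0],1],[[0,0,0.1],[0,0,0],1],[[0,0,0],[0,0,0],0.2],[[0,0,0],[0,0,0],0.2],[[0,0,0],[0,0,0],0.2],[[0,0,0],[0,0,0],0.2],[[0,0,0],[0,0,0],0.2],[[0,0,0],[0,0,0],0.2]], "force": 25}}

```text
time: 3.15
position: [0.4756, 0.3943, 0.0819]
tool_rot: [-0.911, 3.004, 0.002]
ft_force: [-0.5, -0.8, 5.3]
grip_width: 0.73
grip_force: 25.0
```

Request:
{"fn": "drive_tool", "kwargs": {"motion": [[[0,0,-4.5],[0,0,0],0.2],[[0,0,-4.5],[0,0,0],0.2],[[0,0,0],[0,0,8.2],0.2],[[0,0,0],[0,0,8.2],0.2],[[0,0,0],[0,0,8.2],0.2],[[0,0,0],[0,0,8.1],0.2],[[-0.31,-5.6,0],[0,0,0],0.2],[[-0.31,-5.6,0],[0,0,0],0.2],[[-0.31,-5.6,0],[0,0,0],0.2],[[-0.31,-5.6,0],[0,0,0],0.2],[[-0.31,-5.6,0],[0,0,0],0.2],[[-0.31,-5.6,0],[0,0,0],0.2]]}}

```text
time: 4.65
position: [0.4993, 0.0561, 0.1702]
tool_rot: [-0.029, 3.141, 0.0]
ft_force: [1.0, 0.6, -1.6]
grip_width: 0.733
grip_force: 25.0
```

Request:
{"fn": "drive_tool", "kwargs": {"motion": [[[0,0,0],[0,0,0],0.2],[[0,0,0],[0,0,0],0.2]]}}

```text
time: 4.9
position: [0.4994, 0.0584, 0.1701]
tool_rot: [0.028, -3.141, -0.001]
ft_force: [-0.1, 0.6, -1.5]
grip_width: 0.733
grip_force: 25.0
```

Run:
```python
from h import *
st,C,im=look("w2");print(st["time"],st["position"],st["ft_force"],st["grip_width"])
to(st,[.5,.057,.082],1)
st2,C2,im2=look("t2","top")
a=cv2.resize(im[:,:],(512,384)); b=cv2.resize(im2[130:230,215:315],(384,384),interpolation=cv2.INTER_CUBIC)
cv2.imwrite("pics/m2.png",np.hstack([a,b])[:,:800,::-1])
```

```text
4.9 [0.4994 0.0584 0.1701] [-0.135   0.6379 -1.5057] 0.7328614984985148
shift [-0.06 -0.15  8.81] turn z 0.0 tool z [-0.     0.001 -1.   ]
```

View pics/m2.png

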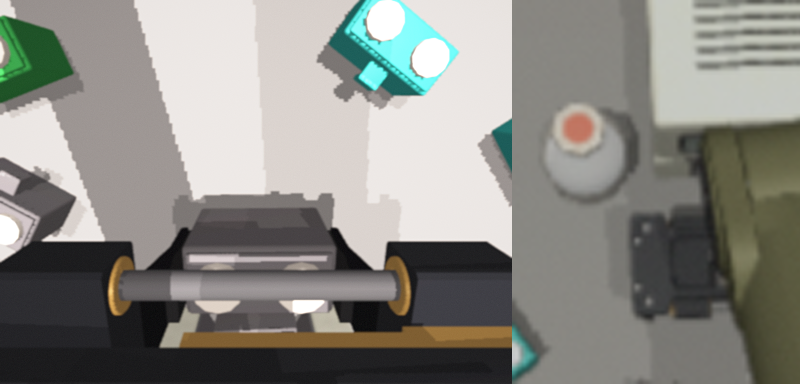

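Request:
{"fn": "drive_tool", "kwargs": {"motion": [[[-0.05,-0.3,4],[0,0,0],0.2],[[0,0,3],[0,0,0],0.2],[[0,0,1.7],[0,0,0],0.2],[[0,0,0.1],[0,0,0],0.2],[[0,0,0],[0,0,0],1],[[0,0,0],[0,0,0],1],[[0,0,0],[0,0,0],1],[[0,0,-4],[0,0,0],1],[[0,0,-5],[0,0,0],1],[[0,0,-5],[0,0,0],1],[[0,0,-5],[0,0,0],1],[[-1,-0.5,-1],[0,0,0],1]]}}

```text
time: 6.5
position: [0.5118, 0.0506, 0.2867]
tool_rot: [-0.03, 3.134, 0.004]
ft_force: [-0.1, 0.9, -1.1]
grip_width: 0.999
grip_force: 0.0
```

Request:
{"fn": "drive_tool", "kwargs": {"motion": [[[-4,0,-3],[0,0,0],1],[[-4,0,0],[0,0,0],1],[[0,0,0],[0,0,0],1],[[0,0,0],[0,0,0],1]]}}

```text
time: 7.0
position: [0.5896, 0.0514, 0.311]
tool_rot: [0.028, -3.139, 0.001]
ft_force: [0.3, -0.8, 0.3]
grip_width: 0.999
grip_force: 0.0
```

Run:
```python
from h import *
st,C,im=look("w3");print(st["time"],st["position"],st["ft_force"],st["grip_width"])
for b in blobs(im,C,200):print(b)
```

```text
7.0 [0.5896 0.0514 0.311 ] [ 0.3215 -0.8283  0.2819] 0.9989010483037315
(array([ 68.3, 129. ]), np.int32(22298), array([ 0.5488, -0.1437,  0.058 ]))
(array([226.4,  68. ]), np.int32(9678), array([0.4874, 0.0188, 0.058 ]))
(array([429.5, 127.2]), np.int32(32948), array([0.5406, 0.2257, 0.058 ]))
(array([264.3,  79.2]), np.int32(1591), array([0.4971, 0.0559, 0.058 ]))
(array([96.2, 90.1]), np.int32(418), array([ 0.5102, -0.1105,  0.058 ]))
(array([250.1, 131.1]), np.int32(1359), array([0.5477, 0.0424, 0.058 ]))
(array([264.6, 182.7]), np.int32(476), array([0.6021, 0.0585, 0.058 ]))
(array([330.7, 191. ]), np.int32(63), array([0.6101, 0.1299, 0.058 ]))
(array([278.9, 254.2]), np.int32(1269), array([0.6862, 0.0767, 0.058 ]))
(array([190.6, 327.5]), np.int32(2115), array([ 0.7869, -0.0282,  0.058 ]))
(array([311.8, 318.8]), np.int32(2387), array([0.7718, 0.1196, 0.058 ]))
(array([140.1, 336.1]), np.int32(243), array([ 0.8006, -0.091 ,  0.058 ]))
```

View pics/w3.png

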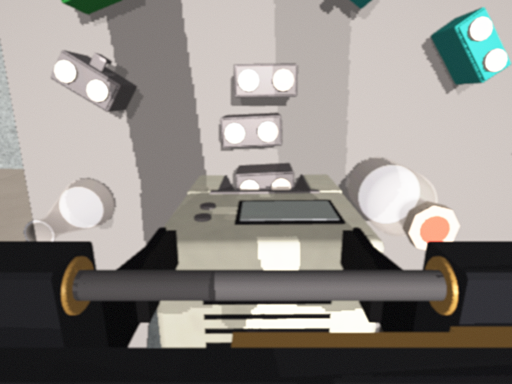

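Clear view of the row: C's caps at (248,79) and (283,80), B's at (234,133) and (268,132), A's at about (249,187) and (281,187). Dock edges at columns 203 to 326 put its middle at 265, level with A. E's caps are at (65,71) and (97,90).

Run:
```python
from h import *
st=ctrl.get_state();C=cam("wrist",st)
im=cv2.imread("pics/w3.png");g=cv2.cvtColor(im,cv2.COLOR_BGR2GRAY)
cir=cv2.HoughCircles(cv2.medianBlur(g,3),cv2.HOUGH_GRADIENT,1,20,param1=120,param2=14,minRadius=9,maxRadius=14)[0]
cir=[c for c in cir if c[1]<200 and c[0]<320];print([tuple(map(float,c)) for c in cir])
def cap(u,v):
    k=min(cir,key=lambda c:np.hypot(c[0]-u,c[1]-v)); return ray(C,k[:2],.058) if np.hypot(k[0]-u,k[1]-v)<6 else ray(C,(u,v),.058)
for n,a,b in[("C",(283,80),(248,79)),("B",(268,132),(234,133)),("A",(281,187),(249,187)),("E",(97,90),(65,71))]:
    p,q=cap(*a),cap(*b);d=p-q;print(n,(p+q)/2,np.linalg.norm(d),np.degrees(np.arctan2(-d[0],d[1])))
to(st,[.5485,.0424,.081],4)
for z in(0,.03,.06):print(z,ray(C,(203,185),z),ray(C,(326,185),z))
```

```text
[(267.5, 131.5, 10.800000190734863), (248.5, 79.5, 11.100000381469727), (95.5, 91.5, 12.100000381469727), (63.5, 70.5, 11.100000381469727), (234.5, 132.5, 10.0), (249.5, 189.5, 10.0), (282.5, 79.5, 10.5), (280.5, 189.5, 11.100000381469727)]
C [0.4973 0.0572 0.058 ] 0.03345179170602167 1.0028639102820085
B [0.5487 0.0435 0.058 ] 0.03391164562805989 2.7203179366455763
A [0.6098 0.0593 0.058 ] 0.033439046991877434 1.003298980658432
E [ 0.502  -0.1258  0.058 ] 0.03465426407994201 -33.514145682730515
shift [ 4.07 -0.82 23.05] turn z -3.0 tool z [-0.002 -0.    -1.   ]
0 [ 0.6217 -0.0173  0.    ] [0.619 0.137 0.   ]
0.03 [ 0.6135 -0.0122  0.03  ] [0.611  0.1306 0.03  ]
0.06 [ 0.6054 -0.0071  0.06  ] [0.6031 0.1242 0.06  ]
```

Request:
{"fn": "drive_tool", "kwargs": {"motion": [[[4.1,-0.8,0],[0,0,-2],1],[[0,0,0],[0,0,0],1],[[0,0,6],[0,0,0],1],[[0,0,6],[0,0,0],1],[[0,0,5],[0,0,0],1],[[0,0,4],[0,0,0],1],[[0,0,2],[0,0,0],1],[[0,0,0],[0,0,0],1],[[0,0,0],[0,0,0],0.2],[[0,0,0],[0,0,0],0.2],[[0,0,0],[0,0,0],0.2],[[0,0,0],[0,0,0],0.2]], "force": 20}}

```text
time: 8.55
position: [0.5501, 0.0429, 0.0833]
tool_rot: [-0.084, 3.139, 0.0]
ft_force: [-0.7, 0.5, 4.1]
grip_width: 0.736
grip_force: 20.0
```

Request:
{"fn": "drive_tool", "kwargs": {"motion": [[[0,0,0],[0,0,0],0.2],[[0,0,0],[0,0,0],0.2]]}}

```text
time: 8.8
position: [0.5501, 0.0428, 0.0833]
tool_rot: [-0.083, 3.139, 0.0]
ft_force: [-0.2, -0.9, 6.2]
grip_width: 0.738
grip_force: 20.0
```

Request:
{"fn": "drive_tool", "kwargs": {"motion": [[[0,0,-0.4],[0,0,0],0.2],[[-0.3,0.75,0],[0,0,1],0.2],[[-0.3,0.75,0],[0,0,1],0.2],[[0,0,0],[0,0,0],0.2],[[0,0,0.3],[0,0,0],0.2],[[0,0,0.1],[0,0,0],0.2],[[0,0,0],[0,0,0],1],[[0,0,0],[0,0,0],1],[[0,0,0],[0,0,0],1],[[0,0,-4],[0,0,0],1],[[0,0,-5],[0,0,0],1],[[0,0,-5],[0,0,0],1]]}}

```text
time: 10.3
position: [0.5545, 0.058, 0.2235]
tool_rot: [0.029, -3.141, 0.0]
ft_force: [0.2, 0.0, 0.5]
grip_width: 0.997
grip_force: 0.0
```

Run:
```python
from h import *
st=ctrl.get_state();print(st["time"],st["position"],st["ft_force"])
to(st,[.502,-.1258,.2],-30)
```

```text
10.3 [0.5545 0.058  0.2235] [0.2307 0.0369 0.4834]
shift [  5.58 -18.28   2.35] turn z 31.0 tool z [-0. -0. -1.]
```

Request:
{"fn": "drive_tool", "kwargs": {"motion": [[[1.4,-4.57,0],[0,0,0],1],[[1.4,-4.57,0],[0,0,0],1],[[1.4,-4.57,0],[0,0,0],1],[[1.4,-4.57,0],[0,0,0],1],[[0,0,0.5],[0,0,10.5],1],[[0,0,0.5],[0,0,10.5],1],[[0,0,0.5],[0,0,10.5],1],[[0,0,0],[0,0,0],1],[[0,0,0],[0,0,0],1]]}}

```text
time: 11.42
position: [0.5022, -0.1257, 0.2074]
tool_rot: [0.82, 3.032, 0.0]
ft_force: [-0.0, 0.3, -0.2]
grip_width: 1.001
grip_force: 0.0
```

Run:
```python
from h import *
st,C,im=look("w4");print(st["time"],st["position"],st["ft_force"])
g=cv2.cvtColor(im,cv2.COLOR_RGB2GRAY)
cir=cv2.HoughCircles(cv2.medianBlur(g,3),cv2.HOUGH_GRADIENT,1,20,param1=120,param2=14,minRadius=11,maxRadius=19)[0]
for c in cir:
    if c[1]<235: print(c,ray(C,c[:2],.058))
to(st,[.502,-.1258,.081],-31)
```

```text
11.425 [ 0.5022 -0.1257  0.2074] [-0.0062  0.2659 -0.2089]
[217.5  56.5  16.1] [ 0.3997 -0.0973  0.058 ]
[236.5 199.5  13.6] [ 0.4927 -0.1391  0.058 ]
[461.5  78.5  17.2] [0.4963 0.04   0.058 ]
[281.5 199.5  13.8] [ 0.51   -0.1095  0.058 ]
[188.5  96.5  15.8] [ 0.4114 -0.1287  0.058 ]
[492.5 147.5  16.1] [0.5529 0.0426 0.058 ]
[508.5  55.5  14.6] [0.4983 0.0727 0.058 ]
shift [ 0.01 -0.02 12.64] turn z 0.7 tool z [ 0. -0. -1.]
```

View pics/w4.png

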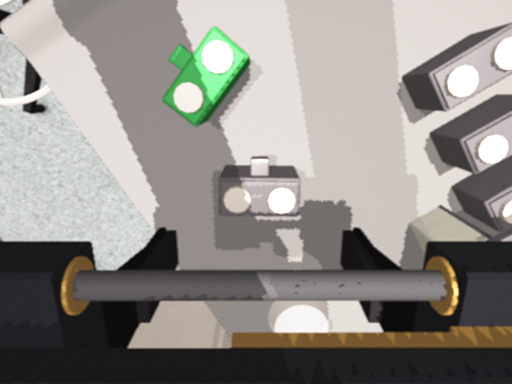

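E is centred (caps at (236,199) and (281,199)), square to the hand, and its tab at (259,163) points at the robot. Grip.

Request:
{"fn": "drive_tool", "kwargs": {"motion": [[[0,0,4],[0,0,0],1],[[0,0.1,4],[0,0,0],1],[[0,0,3.5],[0,0,0],1],[[0,0,1],[0,0,0],1],[[0,0,0],[0,0,0],1],[[0,0,0],[0,0,0],0.2],[[0,0,0],[0,0,0],0.2],[[0,0,0],[0,0,0],0.2],[[0,0,0],[0,0,0],0.2],[[0,0,0],[0,0,0],0.2],[[0,0,-4.5],[0,0,0],0.2],[[0,0,-4.5],[0,0,0],0.2]], "force": 25}}

```text
time: 12.98
position: [0.5018, -0.1245, 0.1724]
tool_rot: [-0.824, -3.029, 0.001]
ft_force: [1.2, -0.5, -1.7]
grip_width: 0.731
grip_force: 25.0
```

Request:
{"fn": "drive_tool", "kwargs": {"motion": [[[0,0,0],[0,0,-10.4],0.2],[[0,0,0],[0,0,-10.4],0.2],[[0,0,0],[0,0,-10.4],0.2],[[0,0,0],[0,0,0],0.2]]}}

```text
time: 13.48
position: [0.5023, -0.1246, 0.1718]
tool_rot: [0.018, -3.141, -0.001]
ft_force: [0.5, -0.2, -1.2]
grip_width: 0.729
grip_force: 25.0
```

Run:
```python
from h import *
st=ctrl.get_state();print(st["time"],st["position"],st["ft_force"],st["grip_width"])
to(st,[.458,.0565,.084],1)
```

```text
13.475 [ 0.5023 -0.1246  0.1718] [ 0.5061 -0.2142 -1.1607] 0.7286704278082091
shift [ 4.22 18.15  8.79] turn z -0.4 tool z [-0.001  0.    -1.   ]
```

Request:
{"fn": "drive_tool", "kwargs": {"motion": [[[1.4,4.54,0],[0,0,-0.4],0.2],[[1.4,4.54,0],[0,0,0],0.2],[[1.42,4.54,0],[0,0,0],0.2],[[0,4.54,0],[0,0,0],0.2],[[0,0,0],[0,0,0],0.2],[[0,0,4],[0,0,0],0.2],[[0,0,3.5],[0,0,0],0.2],[[0,0,1.3],[0,0,0],0.2],[[0,0,0],[0,0,0],0.2],[[0,0,0],[0,0,0],0.2]]}}

```text
time: 14.72
position: [0.4579, 0.0558, 0.085]
tool_rot: [-0.03, 3.14, 0.0]
ft_force: [0.1, 0.2, -1.9]
grip_width: 0.735
grip_force: 25.0
```

Run:
```python
from h import *
st,C,im=look("w5");print(st["time"],st["position"],st["ft_force"],st["grip_width"])
st2,C2,im2=look("t5","top")
b=cv2.resize(im2[130:260,215:345],(384,384),interpolation=cv2.INTER_CUBIC)
cv2.imwrite("pics/m5.png",np.hstack([im[:,60:460],b])[:,:,::-1])
to(st,[.516,.0572,st["position"][2]],1)
```

```text
14.725 [0.4579 0.0558 0.085 ] [ 0.0661  0.1786 -1.9299] 0.7346002274165107
shift [-5.81  0.03  0.01] turn z 0.1 tool z [ 0.002  0.    -1.   ]
```

View pics/m5.png

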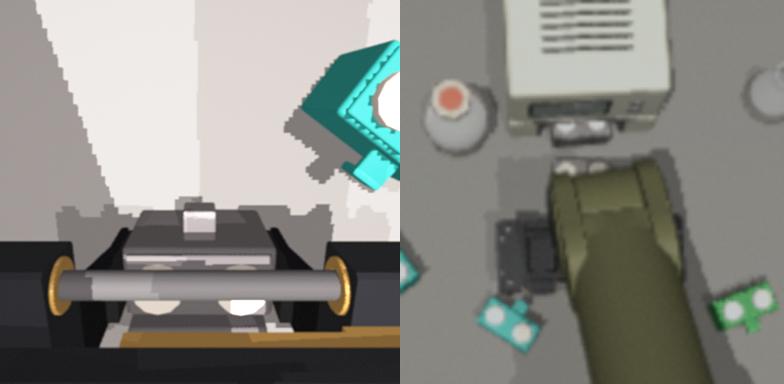

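E is held square behind C with its tab out. Lower it the last 2 mm and ease the row closed.

Request:
{"fn": "drive_tool", "kwargs": {"motion": [[[0,0.05,0.25],[0,0,0],0.2],[[-0.5,0,0],[0,0,0],0.2],[[-0.5,0,0],[0,0,0],0.2],[[-0.5,0,0],[0,0,0],0.2],[[-0.5,0,0],[0,0,0],0.2],[[-0.5,0,0],[0,0,0],0.2],[[-0.5,0,0],[0,0,0],0.2],[[-0.5,0,0],[0,0,0],0.2],[[-0.5,0,0],[0,0,0],0.2],[[-0.5,0,0],[0,0,0],0.2],[[-0.5,0,0],[0,0,0],0.2]]}}

```text
time: 16.2
position: [0.5048, 0.0579, 0.0822]
tool_rot: [0.032, -3.135, -0.001]
ft_force: [-9.6, 0.6, 11.2]
grip_width: 0.731
grip_force: 25.0
```

Request:
{"fn": "drive_tool", "kwargs": {"motion": [[[-0.4,0,0],[0,0,0],0.2],[[-0.4,0,0],[0,0,0],0.2],[[0,0,0],[0,0,0],0.2],[[0,0,0],[0,0,0],0.2],[[0,0,0],[0,0,0],0.2]]}}

```text
time: 16.82
position: [0.5135, 0.0581, 0.0822]
tool_rot: [0.032, -3.137, -0.001]
ft_force: [-6.3, -0.7, 8.8]
grip_width: 0.731
grip_force: 25.0
```

Request:
{"fn": "drive_tool", "kwargs": {"motion": [[[0,0,0],[0,0,0],1],[[0,0,0],[0,0,0],1],[[0,0,0],[0,0,0],1],[[0,0,-3],[0,0,0],1],[[0,0,-5],[0,0,0],1],[[0,0,-6],[0,0,0],1],[[0,0,-6],[0,0,0],1],[[-3,0,-4],[0,0,0],1],[[-4,0,0],[0,0,0],1],[[0,0,0],[0,0,0],1],[[0,0,0],[0,0,0],1]]}}

```text
time: 18.2
position: [0.5845, 0.059, 0.321]
tool_rot: [0.031, -3.14, 0.001]
ft_force: [-0.7, -0.1, -1.1]
grip_width: 1.003
grip_force: 0.0
```

Run:
```python
from h import *
st,C,im=look("w6");print(st["time"],st["position"],st["ft_force"])
cv2.imwrite("pics/w6c.png",cv2.resize(im[30:230,130:400],None,fx=2.8,fy=2.8,interpolation=cv2.INTER_CUBIC)[:,:,::-1])
g=cv2.cvtColor(im,cv2.COLOR_RGB2GRAY)
cir=cv2.HoughCircles(cv2.medianBlur(g,3),cv2.HOUGH_GRADIENT,1,20,param1=120,param2=14,minRadius=8,maxRadius=15)[0]
for c in sorted(cir.tolist(),key=lambda c:c[1]):
    if c[1]<235 and 200<c[0]<330: print(np.array(c),ray(C,c[:2],.058))
```

```text
18.2 [0.5845 0.059  0.321 ] [-0.6751 -0.1327 -1.0699]
[276.5  99.5  10.3] [0.5112 0.0765 0.058 ]
[243.5  99.5  11. ] [0.5119 0.0426 0.058 ]
[274.5 130.5   9.6] [0.5427 0.0755 0.058 ]
[242.5 131.5   9.6] [0.5444 0.0418 0.058 ]
[243.5 160.5   9.6] [0.5754 0.043  0.058 ]
[274.5 161.5   9.4] [0.5758 0.0765 0.058 ]
[272.5 190.5   9.6] [0.6085 0.0754 0.058 ]
[241.5 190.5   9.6] [0.6092 0.041  0.058 ]
```

View pics/w6c.png

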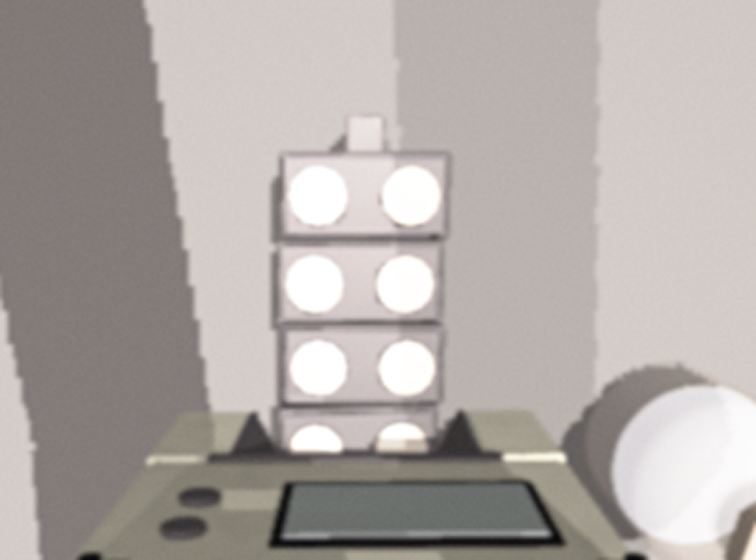

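All four are closed up and straight, with E at x≈0.512 and its tab out, the row on the lane's middle. Now back off, tilt the hand and half-close the fingers to straddle the tab.

Request:
{"fn": "drive_tool", "kwargs": {"motion": [[[5,0,0],[0,0,0],1],[[5,0,0],[0,0,0],0],[[5,0,0],[0,0,0],-0.3],[[0,0,0],[0,-10.6,0],-0.3],[[0,0,0],[0,-10.6,0],-0.3],[[0,0,0],[0,-10.6,0],-0.3],[[0,0,0],[0,0,0],-0.3],[[0,0,0],[0,0,0],-0.3],[[0,0,0],[0,0,0],-0.3]]}}

```text
time: 19.38
position: [0.4469, 0.0667, 0.3114]
tool_rot: [-0.041, 2.851, 0.017]
ft_force: [-0.6, -0.5, -0.8]
grip_width: 0.353
grip_force: 0.0
```

Run:
```python
from h import *
st=ctrl.get_state();print(st["time"],st["position"],st["ft_force"],st["grip_width"]*87)
Rt=R.from_rotvec(st["tool_rot"]).as_matrix();print(Rt)
corner=Rt@[-.0095,0,.07];print("corner",corner+st["position"])
for z in(.16,.025):to(st,np.array([.488,.0583,z])-corner,1)
```

```text
19.375 [0.4469 0.0667 0.3114] [-0.6104 -0.4604 -0.7985] 30.73592482164035
[[-0.9579 -0.0296  0.2857]
 [-0.0263  0.9995  0.0155]
 [-0.286   0.0073 -0.9582]]
corner [0.476  0.068  0.2471]
shift [ 1.37 -1.07  8.67] turn z 0.7 tool z [ 0.286  0.015 -0.958]
shift [ 5.23 -1.17 21.6 ] turn z 0.7 tool z [ 0.286  0.015 -0.958]
```

Run:
```python
from h import *
st=ctrl.get_state();print(st["joint_positions"],st["qd"])
```

```text
[-0.0522 -0.2946 -0.154   2.0579 -0.0014  1.088   1.3937] [-0.0053  0.0047 -0.0093 -0.0023 -0.0043 -0.0039  0.0038]
```

Joint 2 is at its limit, so this far in the arm cannot tilt much. I'll start pushing with little tilt and add tilt as the row moves forward.

Request:
{"fn": "drive_tool", "kwargs": {"motion": [[[-1,-0.9,0],[0,10,0.7],-0.3],[[0,0,3],[0.8,0,0],-0.3],[[0,0,0],[0,0,0],-0.3],[[0,0,0],[0,0,0],-0.3]]}}

```text
time: 19.88
position: [0.4601, 0.0587, 0.2847]
tool_rot: [-0.026, 3.025, -0.006]
ft_force: [-0.2, -0.3, 0.6]
grip_width: 0.351
grip_force: 0.0
```

```bash
cat >> h.py <<'E'
def info(x=None,y=.0583,z=.025):
    st=ctrl.get_state();Rt=R.from_rotvec(st["tool_rot"]).as_matrix()
    print("t",st["time"],"pos",st["position"],"F",st["ft_force"],"q",st["joint_positions"])
    c=Rt@[-.0095,0,.07];print("corner",c+st["position"],"tilt",np.degrees(np.arcsin(Rt[0,2])),"roll",np.degrees(Rt[1,2]))
    if x is not None:to(st,np.array([x,y,z])-c,1)
E
python3 -c "
from h import *
info(.486)"
```

```text
t 19.875 pos [0.4601 0.0587 0.2847] F [-0.1919 -0.3182  0.6358] q [-0.0443 -0.14   -0.1422  1.9682  0.0048  1.1985  1.4001]
corner [0.4777 0.0586 0.2163] tilt 6.650029201115202 roll -0.16446777392490627
shift [ 1.39  0.05 19.09] turn z -0.0 tool z [ 0.116 -0.003 -0.993]
```

Request:
{"fn": "drive_tool", "kwargs": {"motion": [[[0.3,0,5],[0,0,0],-0.3],[[0.4,0,5],[0,0,0],-0.3],[[0.4,0,4],[0,0,0],-0.3],[[0.3,0,3],[0,0,0],-0.3],[[0,0,2],[0,0,0],-0.3],[[0,0,0],[0,0,0],-0.3],[[0,0,0],[0,0,0],-0.3]]}}

```text
time: 20.75
position: [0.4692, 0.0573, 0.0953]
tool_rot: [-0.023, 3.023, -0.006]
ft_force: [0.2, -0.6, -0.0]
grip_width: 0.348
grip_force: 0.0
```

```bash
python3 -c "
from h import *
info(.525)"
```

```text
t 20.75 pos [0.4692 0.0573 0.0953] F [ 0.212  -0.6145 -0.0371] q [-0.0473  0.0881 -0.1512  2.1651  0.0563  0.7748  1.3511]
corner [0.4869 0.0572 0.0269] tilt 6.773409551368099 roll -0.1764995242867977
shift [-3.77  0.05  0.64] turn z -0.1 tool z [ 0.118 -0.003 -0.993]
```

Request:
{"fn": "drive_tool", "kwargs": {"motion": [[[-0.5,0.02,0.07],[0,0,0],-0.3],[[-0.5,0.02,0.07],[0,0,0],-0.3],[[-0.5,0.02,0.07],[0,0,0],-0.3],[[-0.5,0,0.07],[0,0,0],-0.3],[[-0.5,0,0.07],[0,0,0],-0.3],[[-0.5,0,0.07],[0,0,0],-0.3],[[-0.5,0,0.07],[0,0,0],-0.3],[[-0.5,0,0.07],[0,0,0],-0.3],[[0,0,0],[0,0,0],-0.3]]}}

```text
time: 21.88
position: [0.5075, 0.0581, 0.0924]
tool_rot: [-0.023, 3.029, -0.007]
ft_force: [-6.0, -1.1, 2.9]
grip_width: 0.351
grip_force: 2.6
```

```bash
python3 -c "
from h import *
info(.56,.0585)
st,C,im=look('t7','top')
cv2.imwrite('pics/t7c.png',cv2.resize(im[130:230,215:345],None,fx=5,fy=5,interpolation=cv2.INTER_CUBIC)[:,:,::-1])"
```

```text
t 21.875 pos [0.5075 0.0581 0.0924] F [-5.9948 -1.1479  2.8637] q [-0.0459  0.1705 -0.1429  2.0775  0.0685  0.7869  1.3547]
corner [0.5248 0.058  0.0239] tilt 6.422612263740531 roll -0.21729525575440797
shift [-3.51 -0.01  0.29] turn z -0.2 tool z [ 0.112 -0.004 -0.994]
```

Request:
{"fn": "drive_tool", "kwargs": {"motion": [[[-0.5,0,0.05],[0,0,0],-0.3],[[-0.5,0,0.05],[0,0,0],-0.3],[[-0.5,0,0.05],[0,0,0],-0.3],[[-0.5,0,0.05],[0,0,0],-0.3],[[-0.5,0,0.05],[0,0,0],-0.3],[[-0.5,0,0.05],[0,0,0],-0.3],[[0,0,0],[0,0,0],-0.3]]}}

```text
time: 22.8
position: [0.5397, 0.0586, 0.0935]
tool_rot: [-0.023, 3.024, -0.006]
ft_force: [-0.9, -0.4, -0.6]
grip_width: 0.35
grip_force: 0.5
```

Request:
{"fn": "drive_tool", "kwargs": {"motion": [[[2,0,0],[0,0,0],-0.3],[[2.5,0,0],[0,0,0],-0.3],[[2,0,0],[0,-8.5,0],-0.3],[[0,0,0],[0,-8.5,0],-0.3],[[0,0,0],[0,-8.5,0],-0.3],[[0,0,0],[0,0,0],-0.3]]}}

```text
time: 23.55
position: [0.4744, 0.0554, 0.0858]
tool_rot: [-0.02, 2.603, -0.011]
ft_force: [-0.2, -1.1, -0.1]
grip_width: 0.347
grip_force: 0.0
```

```bash
python3 -c "
from h import *
info(.548,.0585,.022)"
```

```text
t 23.55 pos [0.4744 0.0554 0.0858] F [-0.1608 -1.0769 -0.1049] q [ 0.0382 -0.0473 -0.2889  2.4346  0.487   0.2584  0.8911]
corner [0.5184 0.0553 0.0306] tilt 30.85279756794843 roll -0.24408233895899945
shift [-2.1   0.3   2.25] turn z -0.3 tool z [ 0.513 -0.004 -0.858]
```

Request:
{"fn": "drive_tool", "kwargs": {"motion": [[[-1,0.15,1.1],[0,0,0],-0.3],[[-1.1,0.15,1.15],[0,0,0],-0.3],[[0,0,0],[0,0,0],-0.3],[[-0.43,0,0.26],[0,0,0],-0.3],[[-0.43,0,0.26],[0,0,0],-0.3],[[-0.43,0,0.26],[0,0,0],-0.3],[[-0.43,0,0.26],[0,0,0],-0.3],[[-0.43,0,0.26],[0,0,0],-0.3],[[-0.43,0,0.26],[0,0,0],-0.3],[[0,0,0],[0,0,0],-0.3]]}}

```text
time: 24.8
position: [0.5346, 0.0589, 0.0769]
tool_rot: [-0.017, 2.604, -0.011]
ft_force: [-3.7, 0.3, 3.0]
grip_width: 0.347
grip_force: 1.8
```

```bash
python3 -c "
from h import *
info(.60,.0588,.022)"
```

```text
t 24.8 pos [0.5346 0.0589 0.0769] F [-3.7223  0.2942  3.0035] q [ 0.0475  0.102  -0.279   2.3098  0.6207  0.2526  0.795 ]
corner [0.5786 0.0587 0.0216] tilt 30.79086904192447 roll -0.269384487473722
shift [-1.86 -0.02  1.07] turn z -0.4 tool z [ 0.512 -0.005 -0.859]
```

Continue gently to the stop, watching the force.

Request:
{"fn": "drive_tool", "kwargs": {"motion": [[[-0.35,0,0.2],[0,0,0],-0.3],[[-0.35,0,0.2],[0,0,0],-0.3],[[-0.35,0,0.2],[0,0,0],-0.3],[[-0.35,0,0.2],[0,0,0],-0.3],[[-0.26,0,0.15],[0,0,0],-0.3],[[0,0,0],[0,0,0],-0.3]]}}

```text
time: 25.55
position: [0.5534, 0.0591, 0.0769]
tool_rot: [-0.017, 2.605, -0.011]
ft_force: [-4.1, -0.8, 2.8]
grip_width: 0.355
grip_force: 2.0
```

Request:
{"fn": "drive_tool", "kwargs": {"motion": [[[-0.17,0,0.1],[0,0,0],-0.3],[[-0.17,0,0.1],[0,0,0],-0.3],[[0,0,0],[0,0,0],-0.3]]}}

```text
time: 25.92
position: [0.5565, 0.0591, 0.0766]
tool_rot: [-0.017, 2.606, -0.012]
ft_force: [-11.4, 0.4, 8.6]
grip_width: 0.346
grip_force: 5.7
```

Request:
{"fn": "drive_tool", "kwargs": {"motion": [[[-0.17,0,0.1],[0,0,0],-0.3],[[-0.1,0,0.05],[0,0,0],-0.3],[[0,0,0],[0,0,0],-0.3],[[0,0,0],[0,0,0],-0.3]]}}

```text
time: 26.42
position: [0.5572, 0.0592, 0.0761]
tool_rot: [-0.018, 2.609, -0.015]
ft_force: [-28.3, 0.3, 22.4]
grip_width: 0.353
grip_force: 14.2
```

The force climbs with almost no movement, so the row is on the stop. Back off straight and check.

Request:
{"fn": "drive_tool", "kwargs": {"motion": [[[0.86,0,-0.5],[0,0,0],-0.3],[[2,0,-1.2],[0,0,0],-0.3],[[0,0,-3],[0,0,0],-0.3],[[0,0,-5],[0,8,0],-0.3],[[0,0,-5],[0,10,0],-0.3],[[0,0,-5],[0,10,0],-0.3],[[0,0,-4],[0,2.5,0],0.3],[[-5,0,0],[0,0,0],0.3],[[0,0,0],[0,0,0],0.3],[[0,0,0],[0,0,0],0.3]]}}

```text
time: 27.68
position: [0.508, 0.0576, 0.2654]
tool_rot: [0.0, 3.08, -0.034]
ft_force: [-0.5, -0.6, -0.8]
grip_width: 0.633
grip_force: 0.0
```

Run:
```python
from h import *
st,C,im=look("w9");print(st["time"],st["position"],st["ft_force"],st["tool_rot"])
c=proj(C,[.59,.058,.05])[0];print(c)
u,v=int(np.clip(c[0],140,370)),int(np.clip(c[1],100,280))
cv2.imwrite("pics/w9c.png",cv2.resize(im[v-100:v+100,u-135:u+135],None,fx=2.8,fy=2.8,interpolation=cv2.INTER_CUBIC)[:,:,::-1]);print("off",u-135,v-100)
```

```text
27.675 [0.508  0.0576 0.2654] [-0.4824 -0.5911 -0.7976] [ 0.0001  3.0798 -0.0344]
[263.2093 243.2341]
off 128 143
```

View pics/w9c.png

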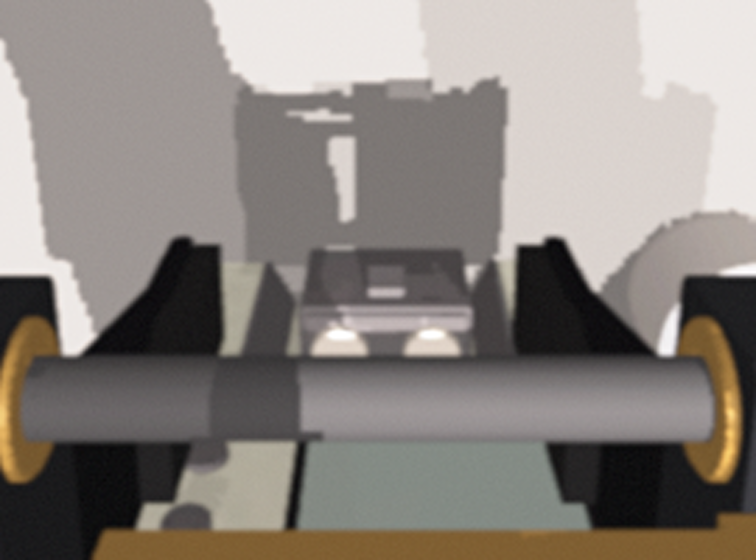

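E stands upright and central in the mouth: its bottom rear edge is at crop row 250, its top edge at row 305, and the tab faces out. One numeric check of the depth against the front face.

Run:
```python
from h import *
import os
C=cam("wrist")
f=lambda u,v,z:ray(C,(u/2.8+128,v/2.8+143),z)
print("E rear bottom",f(305,250,0),f(465,250,0)," top",f(303,306,.05),f(472,306,.05))
print("dock base front bottom edge",f(240,263,0),f(500,263,0), "caps",f(340,345,.058),f(432,345,.058))
```

```text
E rear bottom [0.6029 0.0265 0.    ] [0.6022 0.0937 0.    ]  top [0.6007 0.03   0.05  ] [0.5999 0.0924 0.05  ]
dock base front bottom edge [ 0.6093 -0.0013  0.    ] [0.6082 0.1086 0.    ] caps [0.6121 0.044  0.058 ] [0.6117 0.0776 0.058 ]
```

The rear face is 6 mm proud of the front (5 mm is home), upright and square, and the robot is clear. Hand in.

```bash
python3 -c "
from bench import ctrl
print(ctrl.close_job())"
```

```text
the job is handed in; nothing more can be done
None
```

The job is handed in, with no verdict returned: all four cassettes went in as one closed row until the stop took 28 N, and the last look showed the end one upright, tab out and about 6 mm proud (5 mm is home).

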